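# Count three couplings and hold the counting camera up at its second stop

### The arm

A 7-joint arm with a two-finger parallel gripper is mounted at the origin on the work surface. World frame = base frame: x ahead of the robot, y to its left, z up, the work surface at z = 0. Lengths are in m, angles in degrees, forces in N, time in s.
With the tool pointing down it reaches from about 0.425 to 0.875 m from the base axis. Payload 4.7 kg.
Tool frame: the origin (TCP) lies at the very end of the fingers, on their centre line; the grasp point (between the pads) lies env.grip_point_offset behind it (env.grip_point_offset is the distance from the TCP to the grasp point, in m); z points along the fingers, y is the direction in which the jaws open and shut (so a half turn about z gives the same grasp; the last joint's range is limited). The gripper opens to 87 mm and grips with 3 to 60 N. Pads are 19 mm wide; open, the fingers measure 117 mm over their backs; the gripper's body (75 mm by 190 mm) begins 51 mm behind the grasp point.
Start: joints at [72.657, 18.392, -4.016, 83.108, 1.295, 78.541, -3.26], TCP at [0.202, -0.618, 0.223] pointing down, gripper open.
Joint ranges: [-163.93, 163.93], [-17.29, 119.83], [-79.2, 71.16], [3.27, 140.29], [-89.18, 269.18], [5.43, 117.66], [-154.24, 154.24]. Speed limits (degrees/s): [147.25, 147.25, 180, 180, 180, 180, 180].

### API

Orientations are given as [roll, pitch, yaw] about the fixed x, y, z axes, in that order (R = Rz(yaw) Ry(pitch) Rx(roll)).
In Python, from cell import env gives the robot as it stands.
- The arm moves only by the tool send_rows, never from a script. Its argument "plan" is a list of rows, each a list of 7 numbers: the finger opening in mm, from 0 to 87, then the shift along the tool's x, y, z in mm, then the turn, a rotation vector about the tool's x, y, z in rad. A call has 1 to 12 rows; each row shifts and turns the commanded pose from where the row before left it, along the tool's axes as they then stand; what a row does not reach is not made up. A row lasts 1/10 s, in which the tool goes at most 50 mm and 8.59 degrees, less where a joint would pass 70% of its speed; a pose out of reach is approached as far as the arm can. A call is refused whole if a number of a shift passes 50 or a number of a turn 0.15, either way. A call with a gripper value outside its range is refused whole. The fingers move at their own pace and stop on an object; "grip_force" is the grip in N (left out, the last holds). Time passes only in rows, so rows that do not move let the fingers close. It gives the time, the measured TCP pose, the force and the opening at its end, in the units of the state.
- env.get_obs(): the state, without advancing time (a new reading comes with each control period).
- env.read_camera(name): name is "scene" or "top" or "wrist"; returns the picture (480x640x3 uint8, red, green, blue); there is no depth.
- env.get_calibration(name): a dict with "fx", "fy", "cx", "cy" (pixels), "k1" (the pictures are not rectified: a ray, as slopes to the right and down, at radius r is drawn at 1 + k1 r^2 times it, then the intrinsics apply), "extrinsics" (4x4, takes a point from camera to world coordinates). Camera axes: x right, y down, z forward; pixel columns grow to the right and rows downward; lengths in m; the calibration is good to about 2 mm. A picture is of the moment at which its call begins: read the wrist's pose just before it. get_calibration takes no time and is no camera call; for the wrist camera it gives the pose at the moment of the call.
- env.sign_off(): hands the job in, once; it reports no verdict.
Trained networks look in the newest picture that a camera, given by its name, has taken for a name from the list of things; names that differ only in an ending like _2 or _b are one class to them, and where a whole thing is asked for, a point or a joint stands for the part that bears it (a point fixed in the world has none). Each returns a list of dicts, best first, with "confidence" (0 to 1); they miss things now and then, are a little off and sometimes report something else, mostly with a low value. They report only what shows in the picture. A call takes as long as a camera call. They do not tell look-alikes from the thing itself.
- env.regions_of(camera, query): "region" (480x640 bool, what is visible of it) and "rect" ([left, top, right, bottom] in pixels, round what is visible of it).
The state is a dict: "time_s": time; "qpos": joint angles; "joint_velocities": joint speeds; "effort": joint torques, N m; "tool_pos": TCP position; "tool_rot": TCP orientation; "force": force on the tool from outside, world axes, zero at the start; "wrist_torque": the same for the moment, N m; "grip_width": finger opening in m.
Only numpy, scipy, OpenCV 4.12 (cv2) and the standard library are available. Lean on these libraries where they do the work, as an engineer would, in place of code of your own. Each camera call takes 0.05 s, during which the arm holds its last target. There are 200 camera calls.

### The job

Stand exactly three of the five pipe couplings upright in the black tray of the counting camera and leave the other two in the red tray. Then pinch the black grip on top of the camera head so that its red release button is squeezed in, draw the head straight up past the first stop to the second stop (all the way out), and finish while still holding it up there. Leave the carton, the label roll and the jar where they are.

Things in the scene. Friction and masses are not known exactly. Their poses are not given: they have to be found in the camera images.
- station: Counting camera, screwed to the bench: a grey base plate (275 x 250 x 6 mm) with a low black tray on it and, behind the tray, an upright square telescopic column. Origin: on the bench surface under the middle of the tray. Own x points from the tray to the column, own y along the tray's length, z up. The column's axis stands at own x = 165 mm, y = 0. The grey sleeve (34 mm square) and its collar (40 mm square) reach 98 mm high and do not move.
- tray_floor (a point): Middle of the black tray's floor, 10 mm above the bench; axes as the station's. The tray is 122 mm (own x) by 222 mm (own y) inside, its walls are 4 mm thick and their rim is 18 mm above this floor. Three couplings stand comfortably 68 mm apart along own y.
- head: Camera head on top of the telescope: white box 52 (x) x 74 (y) x 26 mm (z), lens towards the tray, and on it an upright black grip, a flat bar 20 mm thick in x, 94 mm long in y, 52 mm tall. Origin: on the column's axis at the underside of the white box, 104 mm above the bench when down; axes as the station's. The grip's top is 78 mm above this origin. Weight lifted about 0.4 kg. Let go, it sinks back at least to the first stop.
- grip_bar (a point): Middle of the black grip at the height of the button's middle, 56 mm above the head's origin, 160 mm above the bench when down; axes as the station's. Take it here with the fingers closing along own x: pads on the button and on the bare face opposite. The white box begins 30 mm below this point, the grip's top is 22 mm above it.
- button (a joint): Red release button (34 mm wide in y, 28 mm tall) in the middle of the grip's face that looks away from the tray (+x). Travel in m: 0 out, standing 7.5 mm proud; 0.006 fully in, still 1.5 mm proud, so the grip is 27.5 mm thick over the button when it is out and 21.5 mm when it is in. It springs back when let go; about 3 N starts it, 7 N holds it fully in. The head is latched down until the button is about 4 mm in; squeeze it before lifting (15 to 40 N of grip is right).
- inner_slide (a joint): How far the inner tube with the head is out of the middle tube, in m: 0 down, 0.060 at the first stop. It slides easily and comes first.
- middle_slide (a joint): How far the middle tube is out of the sleeve, in m: 0 down, 0.060 at the second stop. It is stiff (5 N of friction) and follows only when the inner tube has reached its stop. At the second stop both joints read 0.060, the head is 120 mm above its low position, and it goes no further. Lifting takes about 5 N up to the first stop, about 10 N from there to the second.
- supply: Shallow red tray fixed to the bench, 190 (own x) x 280 (own y) x 18 mm, walls and floor 4 mm thick. Origin: on the bench under its middle; z up. The couplings stand in it.
- coupling1: Steel pipe coupling with two brass-coloured bands, a cylinder 29 mm in diameter and 44 mm tall, 90 g, standing upright. Origin: centre of its underside; z along its axis. All five are alike and stand at least 58 mm apart between centres.
- coupling2: Steel pipe coupling with two brass-coloured bands, a cylinder 29 mm in diameter and 44 mm tall, 90 g, standing upright. Origin: centre of its underside; z along its axis. All five are alike and stand at least 58 mm apart between centres.
- coupling3: Steel pipe coupling with two brass-coloured bands, a cylinder 29 mm in diameter and 44 mm tall, 90 g, standing upright. Origin: centre of its underside; z along its axis. All five are alike and stand at least 58 mm apart between centres.
- coupling4: Steel pipe coupling with two brass-coloured bands, a cylinder 29 mm in diameter and 44 mm tall, 90 g, standing upright. Origin: centre of its underside; z along its axis. All five are alike and stand at least 58 mm apart between centres.
- coupling5: Steel pipe coupling with two brass-coloured bands, a cylinder 29 mm in diameter and 44 mm tall, 90 g, standing upright. Origin: centre of its underside; z along its axis. All five are alike and stand at least 58 mm apart between centres.
- carton: Bystander: cardboard carton 90 x 120 x 70 mm, loose. Origin: centre of its underside.
- label_roll: Bystander: white roll of labels lying flat, 90 mm in diameter, 40 mm tall, loose. Origin: centre of its underside.
- glue_jar: Bystander: small jar with a blue cap, 56 mm in diameter, 75 mm tall, loose. Origin: centre of its underside.
Things that resemble listed ones, but are neither listed nor needed, are in the scene too. What is shaped like the coupling5 but blue or turquoise is not meant.

How it is judged (in metres and radians):
On the way, in this order (a step that is already met when the one before it is completed fails the run):
1. exactly three couplings stand upright in the black tray, let go, the other two are in the red tray, and the camera head is still down (((x of coupling1 in the frame of tray_floor between -0.055 and 0.055 m and y of coupling1 in the frame of tray_floor between -0.105 and 0.105 m and z of coupling1 in the frame of tray_floor below 0.006 m and angle between coupling1's own z axis and vertical below 0.15 rad) or (x of coupling1 in the frame of supply between -0.09 and 0.09 m and y of coupling1 in the frame of supply between -0.165 and 0.165 m and z of coupling1 in the frame of supply below 0.03 m)) and ((x of coupling2 in the frame of tray_floor between -0.055 and 0.055 m and y of coupling2 in the frame of tray_floor between -0.105 and 0.105 m and z of coupling2 in the frame of tray_floor below 0.006 m and angle between coupling2's own z axis and vertical below 0.15 rad) or (x of coupling2 in the frame of supply between -0.09 and 0.09 m and y of coupling2 in the frame of supply between -0.165 and 0.165 m and z of coupling2 in the frame of supply below 0.03 m)) and ((x of coupling3 in the frame of tray_floor between -0.055 and 0.055 m and y of coupling3 in the frame of tray_floor between -0.105 and 0.105 m and z of coupling3 in the frame of tray_floor below 0.006 m and angle between coupling3's own z axis and vertical below 0.15 rad) or (x of coupling3 in the frame of supply between -0.09 and 0.09 m and y of coupling3 in the frame of supply between -0.165 and 0.165 m and z of coupling3 in the frame of supply below 0.03 m)) and ((x of coupling4 in the frame of tray_floor between -0.055 and 0.055 m and y of coupling4 in the frame of tray_floor between -0.105 and 0.105 m and z of coupling4 in the frame of tray_floor below 0.006 m and angle between coupling4's own z axis and vertical below 0.15 rad) or (x of coupling4 in the frame of supply between -0.09 and 0.09 m and y of coupling4 in the frame of supply between -0.165 and 0.165 m and z of coupling4 in the frame of supply below 0.03 m)) and ((x of coupling5 in the frame of tray_floor between -0.055 and 0.055 m and y of coupling5 in the frame of tray_floor between -0.105 and 0.105 m and z of coupling5 in the frame of tray_floor below 0.006 m and angle between coupling5's own z axis and vertical below 0.15 rad) or (x of coupling5 in the frame of supply between -0.09 and 0.09 m and y of coupling5 in the frame of supply between -0.165 and 0.165 m and z of coupling5 in the frame of supply below 0.03 m)) and ((horizontal distance between each of coupling1, coupling2 and supply below 0.17 m and horizontal distance between each of coupling3, coupling4, coupling5 and supply above 0.17 m) or (horizontal distance between each of coupling1, coupling3 and supply below 0.17 m and horizontal distance between each of coupling2, coupling4, coupling5 and supply above 0.17 m) or (horizontal distance between each of coupling1, coupling4 and supply below 0.17 m and horizontal distance between each of coupling2, coupling3, coupling5 and supply above 0.17 m) or (horizontal distance between each of coupling1, coupling5 and supply below 0.17 m and horizontal distance between each of coupling2, coupling3, coupling4 and supply above 0.17 m) or (horizontal distance between each of coupling1, coupling4, coupling5 and supply above 0.17 m and horizontal distance between each of coupling2, coupling3 and supply below 0.17 m) or (horizontal distance between each of coupling1, coupling3, coupling5 and supply above 0.17 m and horizontal distance between each of coupling2, coupling4 and supply below 0.17 m) or (horizontal distance between each of coupling1, coupling3, coupling4 and supply above 0.17 m and horizontal distance between each of coupling2, coupling5 and supply below 0.17 m) or (horizontal distance between each of coupling1, coupling2, coupling5 and supply above 0.17 m and horizontal distance between each of coupling3, coupling4 and supply below 0.17 m) or (horizontal distance between each of coupling1, coupling2, coupling4 and supply above 0.17 m and horizontal distance between each of coupling3, coupling5 and supply below 0.17 m) or (horizontal distance between each of coupling1, coupling2, coupling3 and supply above 0.17 m and horizontal distance between each of coupling4, coupling5 and supply below 0.17 m)) and contact force between the fingers and coupling1 below 0.1 N and contact force between the fingers and coupling2 below 0.1 N and contact force between the fingers and coupling3 below 0.1 N and contact force between the fingers and coupling4 below 0.1 N and contact force between the fingers and coupling5 below 0.1 N and value of joint each of inner_slide, middle_slide below 0.01 m), for 0.2 s.
2. the grip is pinched and the red button squeezed in while the head is still down (value of joint button above 0.004 m and value of joint inner_slide below 0.01 m and contact force between the fingers and head above 3 N), for 0.05 s.
At the end, for the whole second after the job is handed in: The camera head is held still by the fingers, with both tubes within 5 mm of their full 60 mm (second stop); exactly three couplings stand upright (within about 8 degrees) on the black tray's floor, untouched, and the other two are in the red tray (value of joint each of inner_slide, middle_slide above 0.055 m and contact force between the fingers and head above 3 N and linear speed of each of head, coupling1, coupling2, coupling3, coupling4, coupling5 below 0.02 m/s and ((x of coupling1 in the frame of tray_floor between -0.055 and 0.055 m and y of coupling1 in the frame of tray_floor between -0.105 and 0.105 m and z of coupling1 in the frame of tray_floor below 0.006 m and angle between coupling1's own z axis and vertical below 0.15 rad) or (x of coupling1 in the frame of supply between -0.09 and 0.09 m and y of coupling1 in the frame of supply between -0.165 and 0.165 m and z of coupling1 in the frame of supply below 0.03 m)) and ((x of coupling2 in the frame of tray_floor between -0.055 and 0.055 m and y of coupling2 in the frame of tray_floor between -0.105 and 0.105 m and z of coupling2 in the frame of tray_floor below 0.006 m and angle between coupling2's own z axis and vertical below 0.15 rad) or (x of coupling2 in the frame of supply between -0.09 and 0.09 m and y of coupling2 in the frame of supply between -0.165 and 0.165 m and z of coupling2 in the frame of supply below 0.03 m)) and ((x of coupling3 in the frame of tray_floor between -0.055 and 0.055 m and y of coupling3 in the frame of tray_floor between -0.105 and 0.105 m and z of coupling3 in the frame of tray_floor below 0.006 m and angle between coupling3's own z axis and vertical below 0.15 rad) or (x of coupling3 in the frame of supply between -0.09 and 0.09 m and y of coupling3 in the frame of supply between -0.165 and 0.165 m and z of coupling3 in the frame of supply below 0.03 m)) and ((x of coupling4 in the frame of tray_floor between -0.055 and 0.055 m and y of coupling4 in the frame of tray_floor between -0.105 and 0.105 m and z of coupling4 in the frame of tray_floor below 0.006 m and angle between coupling4's own z axis and vertical below 0.15 rad) or (x of coupling4 in the frame of supply between -0.09 and 0.09 m and y of coupling4 in the frame of supply between -0.165 and 0.165 m and z of coupling4 in the frame of supply below 0.03 m)) and ((x of coupling5 in the frame of tray_floor between -0.055 and 0.055 m and y of coupling5 in the frame of tray_floor between -0.105 and 0.105 m and z of coupling5 in the frame of tray_floor below 0.006 m and angle between coupling5's own z axis and vertical below 0.15 rad) or (x of coupling5 in the frame of supply between -0.09 and 0.09 m and y of coupling5 in the frame of supply between -0.165 and 0.165 m and z of coupling5 in the frame of supply below 0.03 m)) and ((horizontal distance between each of coupling1, coupling2 and supply below 0.17 m and horizontal distance between each of coupling3, coupling4, coupling5 and supply above 0.17 m) or (horizontal distance between each of coupling1, coupling3 and supply below 0.17 m and horizontal distance between each of coupling2, coupling4, coupling5 and supply above 0.17 m) or (horizontal distance between each of coupling1, coupling4 and supply below 0.17 m and horizontal distance between each of coupling2, coupling3, coupling5 and supply above 0.17 m) or (horizontal distance between each of coupling1, coupling5 and supply below 0.17 m and horizontal distance between each of coupling2, coupling3, coupling4 and supply above 0.17 m) or (horizontal distance between each of coupling1, coupling4, coupling5 and supply above 0.17 m and horizontal distance between each of coupling2, coupling3 and supply below 0.17 m) or (horizontal distance between each of coupling1, coupling3, coupling5 and supply above 0.17 m and horizontal distance between each of coupling2, coupling4 and supply below 0.17 m) or (horizontal distance between each of coupling1, coupling3, coupling4 and supply above 0.17 m and horizontal distance between each of coupling2, coupling5 and supply below 0.17 m) or (horizontal distance between each of coupling1, coupling2, coupling5 and supply above 0.17 m and horizontal distance between each of coupling3, coupling4 and supply below 0.17 m) or (horizontal distance between each of coupling1, coupling2, coupling4 and supply above 0.17 m and horizontal distance between each of coupling3, coupling5 and supply below 0.17 m) or (horizontal distance between each of coupling1, coupling2, coupling3 and supply above 0.17 m and horizontal distance between each of coupling4, coupling5 and supply below 0.17 m)) and contact force between the fingers and coupling1 below 0.1 N and contact force between the fingers and coupling2 below 0.1 N and contact force between the fingers and coupling3 below 0.1 N and contact force between the fingers and coupling4 below 0.1 N and contact force between the fingers and coupling5 below 0.1 N); the arm keeps its last pose, push and grip.
It fails at once if the carton is moved by more than 30 mm (distance of carton from where it was at the start of the episode above 0.03 m).
It fails at once if the label roll is moved by more than 30 mm (distance of label_roll from where it was at the start of the episode above 0.03 m).
It fails at once if the jar is moved by more than 30 mm (distance of glue_jar from where it was at the start of the episode above 0.03 m).
It also fails if it takes over 72 s, if anything falls off the work surface, if the arm or the gripper's body presses on something with over 40 N, if the wrist force passes 120 N, or if a joint passes its speed limit or range.

## Working session

There is one attempt and no reset: what is moved stays moved. The work goes in short steps, Python scripts to look and compute and a tool call to move; the robot and the scene stay as the last step left them, time stands still between calls to the robot, and variables do not carry over. Pictures are saved under pics/ and viewed, about 8 in all and at most 12, crops included, and the job is handed in when it is done.

Besides the shell and the picture viewer there is one more tool, called as name(argument=value, ...) on one line, values as JSON. send_rows: Moves the arm, as the interface text tells. Its arguments: {"type":"object","properties":{"plan":{"type":"array"},"grip_force":{"type":"number"}},"required":["plan"]}

```bash
ls; mkdir -p pics; python3 - <<'E'
from cell import env
import cv2
print(env.grip_point_offset)
o=env.get_obs();print({k:o[k] for k in('time_s','tool_pos','tool_rot','force','grip_width')})
for c in('scene','top','wrist'):
    im=env.read_camera(c);cv2.imwrite(f'pics/{c}0.png',im[:,:,::-1])
    k=env.get_calibration(c);print(c,k)
E
```

```text
pics
0.0187
{'time_s': 0.0, 'tool_pos': array([ 0.20224987, -0.61717343,  0.22147847]), 'tool_rot': array([-1.79895091e+02,  5.17336065e-03,  1.81497409e+01]), 'force': array([-0.51830055, -0.60229469, -0.47637932]), 'grip_width': 0.08716196200972401}
scene {'fx': 574.665969046298, 'fy': 574.665969046298, 'cx': 330.84844121826006, 'cy': 233.89988077972606, 'k1': -0.052923563816596964, 'extrinsics': array([[ 0.68631361,  0.54806797, -0.47811623,  1.10296845],
       [ 0.72721005, -0.52777276,  0.43888661, -0.52289189],
       [-0.01179703, -0.64890478, -0.76077816,  0.93531399],
       [ 0.        ,  0.        ,  0.        ,  1.        ]])}
top {'fx': 598.1903707885734, 'fy': 598.1903707885734, 'cx': 319.90555117305286, 'cy': 230.5300632660283, 'k1': -0.01668671086638931, 'extrinsics': array([[ 0.01499908, -0.98111604,  0.19283761,  0.36785596],
       [-0.99966627, -0.01065739,  0.02353244, -0.0666028 ],
       [-0.0210329 , -0.19312622, -0.98094846,  1.19442421],
       [ 0.        ,  0.        ,  0.        ,  1.        ]])}
wrist {'fx': 369.6114680639263, 'fy': 369.6114680639263, 'cx': 314.81695326353423, 'cy': 241.39826480486093, 'k1': -0.07076029849654712, 'extrinsics': array([[ 0.31213334, -0.92186981, -0.2296276 ,  0.26510463],
       [-0.95003634, -0.30336917, -0.07347173, -0.5970712 ],
       [-0.00193056,  0.24108754, -0.97050145,  0.38392769],
       [ 0.        ,  0.        ,  0.        ,  1.        ]])}
```

View pics/top0.png

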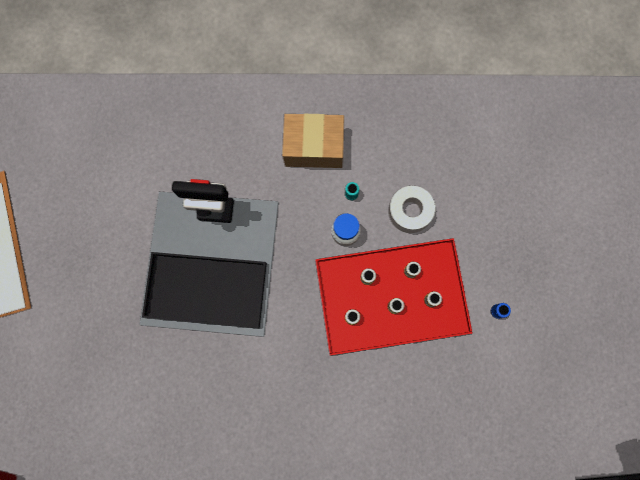

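View pics/scene0.png

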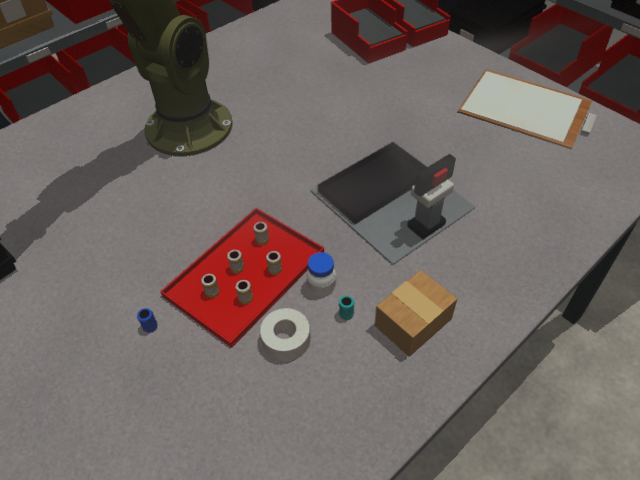

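The top view shows five steel couplings in the red tray at about (369,276), (413,269), (434,299), (397,306) and (352,317). The black tray is centred near (206,291), and the head's grip near (200,190) with the red button on its far side. The blue and turquoise decoys are outside the red tray. The scene view agrees.

```bash
cat > h.py <<'E'
import numpy as np,cv2
from scipy.optimize import minimize
def proj(P,k):
    E=k['extrinsics'];P=np.atleast_2d(P);c=(P-E[:3,3])@E[:3,:3]
    s=c[:,:2]/c[:,2:];s=s*(1+k['k1']*(s**2).sum(1,keepdims=True))
    return s*[k['fx'],k['fy']]+[k['cx'],k['cy']]
def ray(uv,k,z):
    K=np.array([[k['fx'],0,k['cx']],[0,k['fy'],k['cy']],[0,0,1.]])
    s=cv2.undistortPoints(np.float64(uv).reshape(-1,1,2),K,np.array([k['k1'],0,0,0.]))[:,0]
    E=k['extrinsics'];d=np.c_[s,np.ones(len(s))]@E[:3,:3].T
    return E[:3,3]+d*((z-E[2,3])/d[:,2])[:,None]
def box(cx,cy,yaw,x0,x1,y0,y1,z0,z1):
    p=np.array([[x,y,z] for x in(x0,x1) for y in(y0,y1) for z in(z0,z1)])
    c,s=np.cos(yaw),np.sin(yaw);q=p.copy();q[:,0]=cx+c*p[:,0]-s*p[:,1];q[:,1]=cy+s*p[:,0]+c*p[:,1];return q
def cyl(x,y,z0=.004,r=.0145,h=.044):
    a=np.linspace(0,6.283,24);return np.vstack([np.c_[x+r*np.cos(a),y+r*np.sin(a),a*0+z] for z in(z0,z0+h)])
def iou(pts,k,m,S=4):
    h=cv2.convexHull(np.float32(proj(pts,k)));u=np.zeros((480*S,640*S),np.uint8)
    cv2.fillConvexPoly(u,np.int32(np.round((h+.5)*S)),1);u=cv2.resize(u.astype(np.float32),(640,480),interpolation=cv2.INTER_AREA)
    return np.minimum(u,m).sum()/np.maximum(u,m).sum()
E
python3 - <<'E'
from cell import env
from h import *
ks={c:env.get_calibration(c) for c in('scene','top')}
# couplings
for c in ks:
    k=ks[c]
    for d in env.regions_of(c,'coupling1'):
        l,t,r,b=d['rect'];p=ray([[(l+r)/2,(t+b)/2]],k,.026)[0,:2]
        f=lambda q:np.abs(np.r_[proj(cyl(*q),k).min(0),proj(cyl(*q),k).max(0)]-[l,t,r,b]).sum()
        g=minimize(f,p,method='Nelder-Mead',options=dict(initial_simplex=[p,p+[.01,0],p+[0,.01]]))
        print(c,round(d['confidence'],2),np.round(d['rect']),np.round(g.x,4),round(g.fun,1))
k=ks['top'];im=env.read_camera('top');hsv=cv2.cvtColor(im,cv2.COLOR_RGB2HSV)
m=(hsv[...,2]<60)&(np.arange(480)[:,None]>235)&(np.arange(480)[:,None]<345)&(np.arange(640)<290)&(np.arange(640)>120)
m=m.astype(np.float32);print('mask',m.sum(),cv2.minAreaRect(np.argwhere(m>0)[:,::-1].astype(np.int32)))
c=ray([[206,291]],k,.02)[0]
best=min((minimize(lambda q:1-iou(box(q[0],q[1],q[2],-.065,.065,-.115,.115,.006,.028),k,m),[c[0],c[1],a],method='Nelder-Mead',options=dict(initial_simplex=[[c[0],c[1],a],[c[0]+.01,c[1],a],[c[0],c[1]+.01,a],[c[0],c[1],a+.08]])) for a in(-.1,.1)),key=lambda g:g.fun)
print('tray',best.x,best.fun)
for c in ks:
  for n in('carton','label_roll','glue_jar','head','supply'):
    for d in env.regions_of(c,n)[:1]:
      print(c,n,np.round(d['rect']),round(d['confidence'],2),np.round(ray([[(d['rect'][0]+d['rect'][2])/2,(d['rect'][1]+d['rect'][3])/2]],ks[c],{'carton':.035,'label_roll':.02,'glue_jar':.037,'head':.14,'supply':.01}[n])[0],3))
E
```

```text
scene 0.88 [237. 281. 251. 304.] [ 0.523  -0.2151] 5.9
scene 0.86 [226. 251. 243. 274.] [ 0.4522 -0.1869] 2.0
scene 0.75 [254. 219. 267. 245.] [ 0.4296 -0.099 ] 4.8
scene 0.73 [265. 251. 284. 275.] [ 0.5088 -0.1342] 2.6
scene 0.73 [139. 307. 156. 332.] [ 0.4505 -0.3852] 5.4
scene 0.72 [203. 272. 219. 297.] [ 0.4651 -0.2532] 2.2
scene 0.61 [338. 297. 352. 318.] [ 0.6779 -0.1016] 5.9
top 0.7 [343. 182. 362. 201.] [ 0.6786 -0.1057] 3.9
top 0.69 [389. 299. 403. 315.] [ 0.4467 -0.1854] 4.4
top 0.69 [359. 271. 377. 285.] [ 0.5006 -0.1349] 4.5
top 0.63 [427. 290. 442. 305.] [ 0.4657 -0.2594] 5.0
top 0.54 [490. 305. 511. 319.] [ 0.4386 -0.3892] 2.9
top 0.45 [403. 263. 422. 276.] [ 0.5171 -0.2213] 5.0
mask 7780.0 ((204.0327911376953, 289.63934326171875), (119.1450424194336, 66.63431549072266), 5.19442892074585)
tray [ 0.47791346  0.18786482 -0.07810026] 0.01595330238342285
scene carton [374. 272. 456. 356.] 0.97 [ 0.785 -0.025  0.035]
scene label_roll [258. 308. 310. 359.] 0.73 [ 0.642 -0.221  0.02 ]
scene glue_jar [308. 251. 337. 296.] 0.9 [ 0.601 -0.085  0.037]
scene head [412. 152. 457. 207.] 0.97 [0.643 0.181 0.14 ]
scene supply [161. 207. 325. 349.] 0.96 [ 0.484 -0.194  0.01 ]
top carton [280. 113. 341. 170.] 0.57 [ 0.78  -0.017  0.035]
top label_roll [387. 184. 436. 234.] 0.78 [ 0.645 -0.222  0.02 ]
top glue_jar [331. 215. 362. 247.] 0.92 [ 0.596 -0.091  0.037]
top head [173. 176. 226. 216.] 0.77 [0.638 0.179 0.14 ]
top supply [315. 239. 471. 355.] 0.75 [ 0.469 -0.184  0.01 ]
```

send_rows(plan=[[60,32,-28,-2.5,0,0,0],[60,32,-28,-2.5,0,0,0],[60,32,-28,-2.5,0,0,0],[60,32,-28,-2.5,0,0,0],[60,32,-28,-2.5,0,0,0],[60,32,-28,-2.5,0,0,0],[60,32,-28,-2.5,0,0,0],[60,32,-28,-2.5,0,0,0],[60,32,-28,-2.5,0,0,0],[60,32,-28,-2.5,0,0,0],[60,32,-28,-2.5,0,0,0],[60,31,-27,-2.5,0,0,0]], grip_force=20)

```text
time_s: 2.0
tool_pos: [0.4628, -0.1783, 0.253]
tool_rot: [179.9, -0.0, 18.2]
force: [0.4, 0.3, -1.1]
grip_width: 0.0603
```

send_rows(plan=[[60,0,0,0,0,0,-0.148],[60,0,0,0,0,0,-0.148],[60,0,0,0,0,0,-0.148],[60,0,0,0,0,0,-0.148],[60,0,0,0,0,0,-0.148],[60,0,0,0,0,0,-0.148],[60,0,0,0,0,0,0],[60,0,0,0,0,0,0]])

```text
time_s: 2.8
tool_pos: [0.462, -0.18, 0.2526]
tool_rot: [180.0, 0.0, 68.8]
force: [-0.2, 0.2, 0.8]
grip_width: 0.0602
```

```bash
cat >> h.py <<'E'
def to(o,x,y,z,yaw=None):
    """remaining shift in tool axes (mm) and turn about tool z (rad)"""
    from scipy.spatial.transform import Rotation as R
    r=R.from_euler('xyz',o['tool_rot'],degrees=True)
    d=r.inv().apply(np.array([x,y,z])-o['tool_pos'])*1000
    t=None if yaw is None else -np.deg2rad((yaw-o['tool_rot'][2]+180)%360-180)
    return np.round(d,1),t
def steel(im,k,guesses,z0,region):
    """cylinder fit in a picture by low saturation mask"""
    hsv=cv2.cvtColor(im,cv2.COLOR_RGB2HSV)
    m=region(hsv);out=[]
    n,lab,st,ce=cv2.connectedComponentsWithStats(m.astype(np.uint8))
    for g in guesses:
        hull=proj(cyl(*g,z0),k).mean(0)
        c=[i for i in range(1,n) if st[i,4]>60]
        if not c: continue
        i=min(c,key=lambda i:np.hypot(*(ce[i]-hull)))
        mm=np.zeros((480,640),np.uint8);cs,_=cv2.findContours((lab==i).astype(np.uint8),cv2.RETR_EXTERNAL,cv2.CHAIN_APPROX_NONE)
        cv2.drawContours(mm,cs,-1,1,-1)
        p=np.array(g);f=lambda q:1-iou(cyl(q[0],q[1],z0),k,mm.astype(np.float32))
        p=p+(ray([ce[i]],k,z0+.022)-ray([hull],k,z0+.022))[0,:2]
        r=minimize(f,p,method='Nelder-Mead',options=dict(initial_simplex=[p,p+[.006,0],p+[0,.006]],xatol=1e-4,fatol=1e-4))
        out.append((np.round(r.x,4),round(r.fun,3),st[i].tolist()))
    return out
E
python3 - <<'E'
from cell import env
from h import *
o=env.get_obs();print(o['time_s'],o['tool_pos'],o['tool_rot'])
G=dict(A=(.505,-.134),B=(.449,-.186),C=(.430,-.099),D=(.520,-.218),E=(.465,-.256))
red=lambda h:~(((h[...,0]<6)|(h[...,0]>172))&(h[...,1]>150))
for c in('wrist','scene'):
    k=env.get_calibration(c);im=env.read_camera(c);cv2.imwrite(f'pics/{c}1.png',im[:,:,::-1])
    for n,r in zip(G,steel(im,k,G.values(),.004,red)):print(c,n,*r)
E
```

```text
2.8 [ 0.46203794 -0.18003056  0.25263454] [1.79988299e+02 9.96320309e-03 6.88278252e+01]
wrist A [ 0.5087 -0.1332] 0.033 [326, 141, 31, 30, 676]
wrist B [ 0.4527 -0.1868] 0.046 [294, 207, 29, 34, 586]
wrist C [ 0.4301 -0.1028] 0.043 [241, 141, 34, 30, 733]
wrist D [ 0.5235 -0.2201] 0.056 [366, 212, 33, 34, 647]
wrist E [ 0.4876 -0.3987] 0.997 [0, 0, 640, 480, 267455]
scene A [ 0.5059 -0.1317] 0.095 [266, 251, 16, 24, 303]
scene B [ 0.4498 -0.1856] 0.083 [227, 249, 17, 25, 310]
scene C [ 0.4274 -0.1013] 0.088 [253, 221, 16, 24, 289]
scene D [ 0.5203 -0.2187] 0.091 [235, 280, 18, 24, 326]
scene E [ 0.4635 -0.2582] 0.095 [201, 274, 18, 24, 323]
```

View pics/wrist1.png

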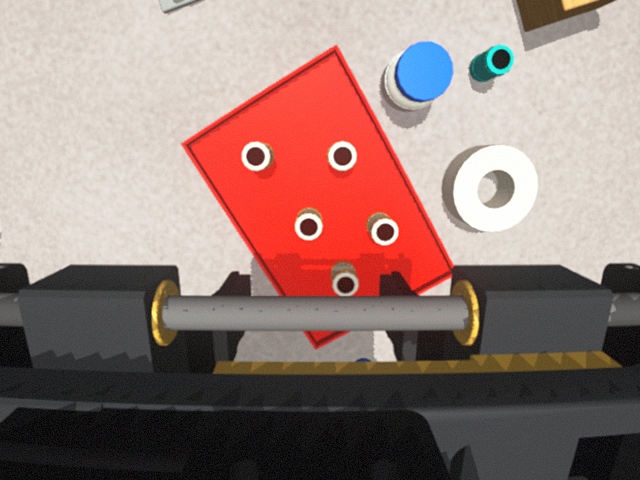

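Wrist view: couplings at (256,156), (342,156), (308,226), (384,231) and (345,284). The cylinder fits from the wrist and scene cameras agree within 3 mm. I'm picking A first.

send_rows(plan=[[60,20,8,30,0,0,0],[60,20,8,30,0,0,0],[60,20.5,9,40,0,0,0],[60,0,0,40,0,0,0],[60,0,0,40,0,0,0],[60,0,0,30,0,0,0],[60,0,0,20,0,0,0],[60,0,0,0,0,0,0],[20,0,0,0,0,0,0],[20,0,0,0,0,0,0],[20,0,0,0,0,0,0],[20,0,0,0,0,0,0]])

```text
time_s: 4.1
tool_pos: [0.5078, -0.1328, 0.0237]
tool_rot: [179.9, 0.0, 69.0]
force: [-0.9, -0.5, 0.4]
grip_width: 0.0358
```

send_rows(plan=[[20,0,0,0,0,0,0],[20,0,0,0,0,0,0],[20,0,0,0,0,0,0],[20,0,0,-20,0,0,0],[20,0,0,-30,0,0,0],[20,0,0,-30,0,0,0],[20,0,0,0,0,0,0]])

```text
time_s: 4.8
tool_pos: [0.5097, -0.133, 0.1063]
tool_rot: [179.6, -0.0, 69.0]
force: [0.7, -0.1, -0.7]
grip_width: 0.0272
```

```bash
python3 - <<'E'
from cell import env
from h import *
o=env.get_obs();print(o['tool_pos'],o['grip_width'],o['force']);print(to(o,.473,.2565,.11))
E
```

```text
[ 0.5097367  -0.13298995  0.10628881] 0.0271514543413892 [ 0.72492206 -0.08871186 -0.70625154]
(array([ 350.5, -173.7,   -4.9]), None)
```

send_rows(plan=[[20,35,-17.5,0,0,0,0],[20,35,-17.5,0,0,0,0],[20,35,-17.5,0,0,0,0],[20,35,-17.5,0,0,0,0],[20,35,-17.5,0,0,0,0],[20,35,-17.5,0,0,0,0],[20,35,-17.5,0,0,0,0],[20,35,-17.5,0,0,0,0],[20,35,-17,0,0,0,0],[20,35,-17,0,0,0,0],[20,0,0,0,0,0,0],[20,0,0,0,0,0,0]])

```text
time_s: 6.0
tool_pos: [0.4686, 0.2572, 0.1014]
tool_rot: [-179.9, 0.1, 69.2]
force: [0.6, -1.1, -1.1]
grip_width: 0.0275
```

```bash
python3 - <<'E'
from cell import env
from h import *
o=env.get_obs();print(o['tool_pos'],o['grip_width'],o['force']);print(to(o,.473,.2565,.03))
im=env.read_camera('wrist');cv2.imwrite('pics/w2.png',im[:,:,::-1])
E
```

```text
[0.46859995 0.25719535 0.10142145] 0.027526547477666342 [ 0.55148103 -1.06998244 -1.13279634]
(array([ 1. ,  4.5, 71.4]), None)
```

View pics/w2.png

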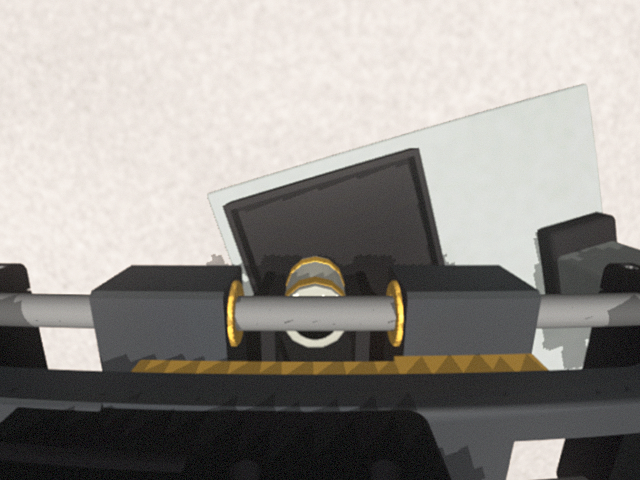

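The coupling is held upright in the fingers over the black tray. I'm lowering it.

send_rows(plan=[[20,1,4,30,0,0,0],[20,0,0,25,0,0,0],[20,0,0,10,0,0,0],[20,0,0,3,0,0,0],[20,0,0,0,0,0,0],[20,0,0,0,0,0,0]])

```text
time_s: 6.65
tool_pos: [0.4748, 0.2563, 0.0356]
tool_rot: [179.9, -0.1, 69.0]
force: [-0.2, 0.4, -0.3]
grip_width: 0.0276
```

send_rows(plan=[[20,0,0,2,0,0,0],[20,0,0,0,0,0,0]])

```text
time_s: 6.85
tool_pos: [0.4743, 0.2562, 0.0331]
tool_rot: [179.9, -0.0, 69.0]
force: [-0.6, 0.4, -1.2]
grip_width: 0.0272
```

send_rows(plan=[[20,0,0,1.5,0,0,0],[20,0,0,0,0,0,0]])

```text
time_s: 7.05
tool_pos: [0.4739, 0.2561, 0.031]
tool_rot: [180.0, 0.0, 69.0]
force: [0.7, 0.1, -0.8]
grip_width: 0.0278
```

send_rows(plan=[[20,0,0,1,0,0,0],[20,0,0,0,0,0,0]])

```text
time_s: 7.25
tool_pos: [0.4738, 0.2561, 0.0299]
tool_rot: [-180.0, 0.0, 69.0]
force: [0.0, 0.5, -0.9]
grip_width: 0.0273
```

send_rows(plan=[[20,0,0,1,0,0,0],[20,0,0,0,0,0,0]])

```text
time_s: 7.45
tool_pos: [0.474, 0.2562, 0.0293]
tool_rot: [180.0, 0.0, 69.0]
force: [-1.7, -0.3, 2.0]
grip_width: 0.0274
```

Contact at TCP z 0.0293, as expected. I'm releasing it.

send_rows(plan=[[60,0,0,0,0,0,0],[60,0,0,0,0,0,0],[60,0,0,0,0,0,0],[60,0,0,0,0,0,0],[60,0,0,-20,0,0,0],[60,0,0,-30,0,0,0],[60,0,0,-35,0,0,0],[60,0,0,0,0,0,0],[60,0,0,0,0,0,0]])

```text
time_s: 8.35
tool_pos: [0.4744, 0.2562, 0.1146]
tool_rot: [179.9, -0.0, 69.0]
force: [-0.3, -0.3, 0.0]
grip_width: 0.0602
```

```bash
python3 - <<'E'
from cell import env
from h import *
o=env.get_obs();print(o['tool_pos'],o['grip_width'],o['force']);print(to(o,.451,-.186,.11))
E
```

```text
[0.47444695 0.25618419 0.11464812] 0.06018603987044525 [-0.30981726 -0.3307152   0.00978023]
(array([-421.3,  136.4,    4.6]), None)
```

send_rows(plan=[[60,-38,12.5,0,0,0,0],[60,-38,12.5,0,0,0,0],[60,-38,12.5,0,0,0,0],[60,-38,12.5,0,0,0,0],[60,-38,12.5,0,0,0,0],[60,-38,12.5,0,0,0,0],[60,-38,12.5,0,0,0,0],[60,-38,12.5,0,0,0,0],[60,-39,12,0,0,0,0],[60,-39,12,0,0,0,0],[60,-39,12,0,0,0,0],[60,0,0,0,0,0,0]])

```text
time_s: 9.55
tool_pos: [0.4477, -0.1918, 0.1123]
tool_rot: [-179.9, 0.1, 68.5]
force: [-0.4, -0.5, 0.7]
grip_width: 0.0602
```

```bash
python3 - <<'E'
from cell import env
from h import *
red=lambda h:~(((h[...,0]<6)|(h[...,0]>172))&(h[...,1]>150))
k=env.get_calibration('scene');im=env.read_camera('scene')
for n,r in zip('BC',steel(im,k,[(.451,-.186),(.429,-.102)],.004,red)):print(n,*r)
o=env.get_obs();print(o['tool_pos'],o['grip_width'],o['force']);print(to(o,.451,-.186,.0235))
E
```

```text
B [ 0.4499 -0.1854] 0.084 [227, 249, 17, 25, 309]
C [ 0.3934 -0.0675] 0.902 [252, 210, 32, 18, 62]
[ 0.44841429 -0.18827465  0.11235856] 0.0600740706792711 [ 0.20807195  0.89501608 -0.0885513 ]
(array([ 3.1,  1.8, 88.9]), None)
```

send_rows(plan=[[60,2,2,35,0,0,0],[60,0,0,30,0,0,0],[60,0,0,20,0,0,0],[60,0,0,3,0,0,0],[60,0,0,0,0,0,0],[20,0,0,0,0,0,0],[20,0,0,0,0,0,0],[20,0,0,0,0,0,0],[20,0,0,0,0,0,0],[20,0,0,0,0,0,0],[20,0,0,0,0,0,0],[20,0,0,0,0,0,0]])

```text
time_s: 10.8
tool_pos: [0.4531, -0.1847, 0.0264]
tool_rot: [180.0, 0.0, 69.0]
force: [-0.6, -0.3, 2.3]
grip_width: 0.0273
```

send_rows(plan=[[20,0,0,-20,0,0,0],[20,0,0,-30,0,0,0],[20,0,0,-35,0,0,0],[20,0,0,0,0,0,0],[20,0,0,0,0,0,0]])

```text
time_s: 11.3
tool_pos: [0.4529, -0.1847, 0.1113]
tool_rot: [179.9, 0.0, 69.0]
force: [0.1, 0.5, -1.0]
grip_width: 0.0274
```

```bash
python3 - <<'E'
from cell import env
from h import *
o=env.get_obs();print(o['tool_pos'],o['grip_width'],o['force']);print(to(o,.468,.189,.11))
E
```

```text
[ 0.45294263 -0.18471485  0.11128124] 0.027379203804529566 [ 0.12426174  0.51176532 -0.97113624]
(array([ 354.3, -119.7,    1. ]), None)
```

send_rows(plan=[[20,35,-12,0,0,0,0],[20,35,-12,0,0,0,0],[20,35,-12,0,0,0,0],[20,35,-12,0,0,0,0],[20,35,-12,0,0,0,0],[20,35,-12,0,0,0,0],[20,35,-12,0,0,0,0],[20,35,-12,0,0,0,0],[20,37,-12,0,0,0,0],[20,37,-12,0,0,0,0],[20,0,0,0,0,0,0],[20,0,0,0,0,0,0]])

```text
time_s: 12.5
tool_pos: [0.4659, 0.1894, 0.1093]
tool_rot: [-179.8, 0.1, 69.2]
force: [0.3, 0.4, -1.1]
grip_width: 0.0276
```

send_rows(plan=[[20,0,0,30,0,0,0],[20,0,0,25,0,0,0],[20,0,0,15,0,0,0],[20,0,0,4,0,0,0],[20,0,0,0,0,0,0],[20,0,0,0,0,0,0]])

```text
time_s: 13.1
tool_pos: [0.4683, 0.189, 0.0379]
tool_rot: [179.9, -0.0, 69.0]
force: [0.7, -0.4, -0.6]
grip_width: 0.0274
```

send_rows(plan=[[20,0,0,3,0,0,0],[20,0,0,1,0,0,0],[20,0,0,0,0,0,0]])

```text
time_s: 13.4
tool_pos: [0.4676, 0.189, 0.0332]
tool_rot: [180.0, -0.0, 69.0]
force: [0.1, 0.0, -0.7]
grip_width: 0.0274
```

send_rows(plan=[[20,0,0,1,0,0,0],[20,0,0,0,0,0,0]])

```text
time_s: 13.6
tool_pos: [0.4678, 0.189, 0.0324]
tool_rot: [180.0, -0.0, 69.0]
force: [-0.7, -1.1, 2.2]
grip_width: 0.0275
```

send_rows(plan=[[20,0,0,1,0,0,0],[20,0,0,0,0,0,0]])

```text
time_s: 13.8
tool_pos: [0.4678, 0.1891, 0.0323]
tool_rot: [180.0, 0.0, 69.0]
force: [-3.0, -2.2, 11.6]
grip_width: 0.0276
```

send_rows(plan=[[20,0,0,-0.8,0,0,0],[60,0,0,0,0,0,0],[60,0,0,0,0,0,0],[60,0,0,0,0,0,0],[60,0,0,0,0,0,0],[60,0,0,-20,0,0,0],[60,0,0,-30,0,0,0],[60,0,0,-30,0,0,0],[60,0,0,0,0,0,0],[60,0,0,0,0,0,0]])

```text
time_s: 14.8
tool_pos: [0.4678, 0.1889, 0.1122]
tool_rot: [179.9, -0.0, 69.0]
force: [0.5, -0.7, -1.1]
grip_width: 0.0597
```

```bash
python3 - <<'E'
from cell import env
from h import *
o=env.get_obs();print(o['tool_pos'],o['grip_width'],o['force']);print(to(o,.429,-.102,.11))
E
```

```text
[0.46784464 0.18889224 0.11215313] 0.05973313332080696 [ 0.52929933 -0.71195474 -1.07827661]
(array([-285.5,   67.9,    2.2]), None)
```

send_rows(plan=[[60,-36,8.5,0,0,0,0],[60,-36,8.5,0,0,0,0],[60,-36,8.5,0,0,0,0],[60,-36,8.5,0,0,0,0],[60,-36,8.5,0,0,0,0],[60,-36,8.5,0,0,0,0],[60,-35,8.5,0,0,0,0],[60,-34.5,8.5,0,0,0,0],[60,0,0,0,0,0,0],[60,0,0,0,0,0,0],[60,0,0,0,0,0,0]])

```text
time_s: 15.9
tool_pos: [0.4284, -0.1007, 0.111]
tool_rot: [-179.9, -0.0, 69.1]
force: [-0.8, -0.5, 0.5]
grip_width: 0.06
```

send_rows(plan=[[60,0,0,35,0,0,0],[60,0,0,30,0,0,0],[60,0,0,20,0,0,0],[60,0,0,2,0,0,0],[60,0,0,0,0,0,0],[20,0,0,0,0,0,0],[20,0,0,0,0,0,0],[20,0,0,0,0,0,0],[20,0,0,0,0,0,0],[20,0,0,0,0,0,0],[20,0,0,0,0,0,0],[20,0,0,0,0,0,0]])

```text
time_s: 17.1
tool_pos: [0.4291, -0.1021, 0.0252]
tool_rot: [180.0, 0.0, 69.0]
force: [0.7, -0.9, 2.7]
grip_width: 0.0276
```

send_rows(plan=[[20,0,0,-20,0,0,0],[20,0,0,-30,0,0,0],[20,0,0,-35,0,0,0],[20,0,0,0,0,0,0],[20,0,0,0,0,0,0]])

```text
time_s: 17.6
tool_pos: [0.4289, -0.1021, 0.11]
tool_rot: [179.9, 0.0, 69.0]
force: [0.4, 0.2, -1.4]
grip_width: 0.0277
```

```bash
python3 - <<'E'
from cell import env
from h import *
o=env.get_obs();print(o['tool_pos'],o['grip_width'],o['force']);print(to(o,.463,.121,.11))
E
```

```text
[ 0.42889956 -0.10214273  0.11004531] 0.027705780250928003 [ 0.39483511  0.15583219 -1.44430367]
(array([ 2.206e+02, -4.800e+01, -1.000e-01]), None)
```

send_rows(plan=[[20,36,-8,0,0,0,0],[20,37,-8,0,0,0,0],[20,37,-8,0,0,0,0],[20,37,-8,0,0,0,0],[20,37,-8,0,0,0,0],[20,36.5,-8,0,0,0,0],[20,0,0,0,0,0,0],[20,0,0,0,0,0,0],[20,0,0,0,0,0,0]])

```text
time_s: 18.5
tool_pos: [0.4619, 0.1197, 0.1085]
tool_rot: [-179.9, 0.1, 69.0]
force: [0.1, -0.9, -1.0]
grip_width: 0.0272
```

send_rows(plan=[[20,0,0,30,0,0,0],[20,0,0,25,0,0,0],[20,0,0,15,0,0,0],[20,0,0,4,0,0,0],[20,0,0,2,0,0,0],[20,0,0,0,0,0,0],[20,0,0,0,0,0,0]])

```text
time_s: 19.2
tool_pos: [0.4638, 0.1212, 0.0348]
tool_rot: [179.9, -0.0, 69.0]
force: [0.2, 0.6, -0.1]
grip_width: 0.0275
```

send_rows(plan=[[20,0,0,1,0,0,0],[20,0,0,0,0,0,0]])

```text
time_s: 19.4
tool_pos: [0.4632, 0.1211, 0.0332]
tool_rot: [179.9, -0.0, 69.0]
force: [0.4, -0.3, -0.3]
grip_width: 0.0273
```

send_rows(plan=[[20,0,0,1,0,0,0],[20,0,0,0,0,0,0]])

```text
time_s: 19.6
tool_pos: [0.4628, 0.121, 0.0318]
tool_rot: [180.0, 0.0, 69.0]
force: [-0.6, 0.4, -0.4]
grip_width: 0.0273
```

send_rows(plan=[[20,0,0,1,0,0,0],[20,0,0,0,0,0,0],[60,0,0,0,0,0,0],[60,0,0,0,0,0,0],[60,0,0,0,0,0,0],[60,0,0,0,0,0,0],[60,0,0,-20,0,0,0],[60,0,0,-30,0,0,0],[60,0,0,-40,0,0,0],[60,0,0,-40,0,0,0],[60,0,0,-40,0,0,0],[60,0,0,0,0,0,0]])

```text
time_s: 20.8
tool_pos: [0.4663, 0.1222, 0.2062]
tool_rot: [179.5, -0.2, 69.0]
force: [0.8, 0.2, -0.1]
grip_width: 0.0599
```

send_rows(plan=[[60,0,0,-40,0,0,0],[60,0,0,-40,0,0,0],[60,23,27,-14,0,0,0],[60,23,27,0,0,0,0],[60,23,27,0,0,0,0],[60,24,27,0,0,0,0],[60,0,0,0,0,0,-0.144],[60,0,0,0,0,0,-0.144],[60,0,0,0,0,0,0],[60,0,0,0,0,0,0]])

```text
time_s: 21.8
tool_pos: [0.5969, 0.1692, 0.2941]
tool_rot: [-180.0, 0.0, 85.3]
force: [-0.9, 0.4, 0.8]
grip_width: 0.0599
```

```bash
python3 - <<'E'
from cell import env
from h import *
o=env.get_obs();print(o['tool_pos'],o['tool_rot'])
k=env.get_calibration('wrist');im=env.read_camera('wrist');cv2.imwrite('pics/w3.png',im[:,:,::-1])
# predicted grip top / button corners
g=im.copy()
X,Y,a=.4779,.1879,-.0781
for b,c in((box(X,Y,a,.155,.175,-.047,.047,.182,.182),(0,255,0)),(box(X,Y,a,.175,.1825,-.017,.017,.174,.174),(0,0,255)),(box(X,Y,a,-.065,.065,-.115,.115,.028,.028),(255,255,0))):
    h=cv2.convexHull(np.float32(proj(b,k)));cv2.polylines(g,[np.int32(np.round(h))],True,c,1)
cv2.imwrite('pics/w3g.png',g[:,:,::-1])
s=env.read_camera('scene');t=env.read_camera('top')
v=np.hstack([cv2.resize(s[130:280,300:490],(400,316),interpolation=cv2.INTER_CUBIC),cv2.resize(t[170:340,130:290],(297,316),interpolation=cv2.INTER_CUBIC)])
cv2.imwrite('pics/st.png',v[:,:,::-1])
E
```

```text
[0.59685189 0.16920174 0.29414743] [-1.79951460e+02  1.29030398e-02  8.53398640e+01]
```

View pics/w3g.png

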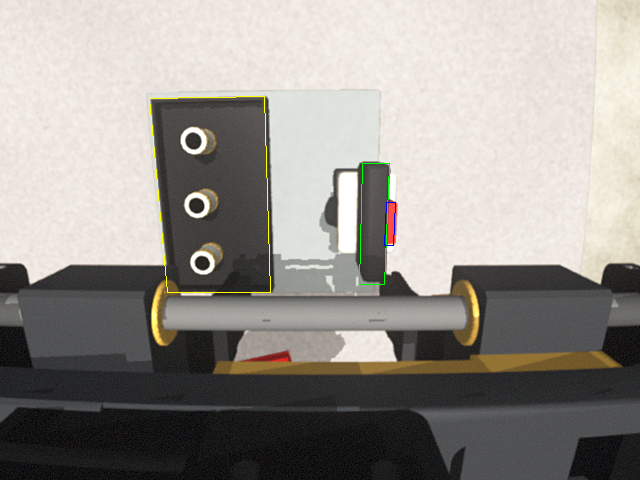

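View pics/st.png

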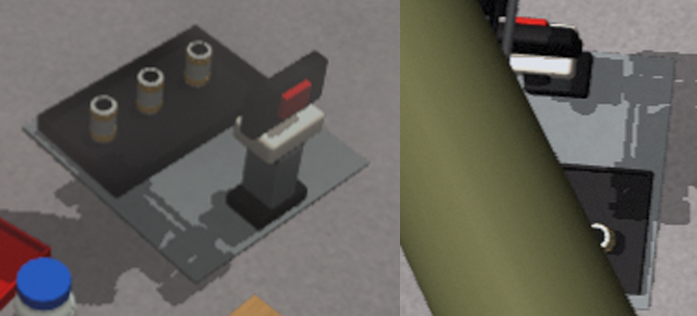

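The overlay of the predicted tray (yellow), grip top (green, x 360-388) and button (blue, x 386-396) matches the picture to about 1 px. The three couplings stand upright in the tray. I'm going down onto the grip.

send_rows(plan=[[60,5,23,0,0,0,0],[60,4.5,23,0,0,0,0],[60,0,0,0,0,0,0],[60,0,0,30,0,0,0],[60,0,0,30,0,0,0],[60,0,0,0,0,0,0],[60,0,0,0,0,0,0]], grip_force=28)

```text
time_s: 22.65
tool_pos: [0.6432, 0.1749, 0.2354]
tool_rot: [-180.0, 0.0, 85.5]
force: [1.0, 0.0, 0.2]
grip_width: 0.0602
```

```bash
python3 - <<'E'
from cell import env
from h import *
o=env.get_obs();print(o['tool_pos'],o['tool_rot'],o['force']);print(to(o,.6434,.1749,.143,85.5))
E
```

```text
[0.64317247 0.17492498 0.23538393] [-1.79984869e+02  3.40502633e-02  8.54978463e+01] [1.03827861 0.01412271 0.2214791 ]
(array([ 0. ,  0.3, 92.4]), np.float64(-3.75893155935927e-05))
```

send_rows(plan=[[60,0,0,25,0,0,0],[60,0,0,25,0,0,0],[60,0,0,20,0,0,0],[60,0,0,15,0,0,0],[60,0,0,7,0,0,0],[60,0,0,0,0,0,0],[60,0,0,0,0,0,0]])

```text
time_s: 23.35
tool_pos: [0.6443, 0.1756, 0.1442]
tool_rot: [179.9, -0.0, 85.5]
force: [1.2, 0.4, 0.4]
grip_width: 0.0596
```

send_rows(plan=[[15,0,0,0,0,0,0],[15,0,0,0,0,0,0],[15,0,0,0,0,0,0],[15,0,0,0,0,0,0],[15,0,0,0,0,0,0],[15,0,0,0,0,0,0],[15,0,0,0,0,0,0],[15,0,0,0,0,0,0],[15,0,0,0,0,0,0]])

```text
time_s: 24.25
tool_pos: [0.6441, 0.1752, 0.143]
tool_rot: [179.9, -0.0, 85.5]
force: [3.0, -0.7, 0.2]
grip_width: 0.0211
```

The opening reads 21 mm, so the button is fully in (21.5 mm expected, 27.5 mm when out). I'm lifting.

send_rows(plan=[[15,0,0,-5,0,0,0],[15,0,0,-10,0,0,0],[15,0,0,-10,0,0,0],[15,0,0,-10,0,0,0],[15,0,0,-10,0,0,0],[15,0,0,-8,0,0,0],[15,0,0,-5,0,0,0],[15,0,0,-5,0,0,0],[15,0,0,-5,0,0,0],[15,0,0,-5,0,0,0],[15,0,0,0,0,0,0]])

```text
time_s: 25.35
tool_pos: [0.6438, 0.175, 0.2151]
tool_rot: [-180.0, 0.0, 85.5]
force: [5.0, 0.4, -5.2]
grip_width: 0.021
```

send_rows(plan=[[15,0,0,-8,0,0,0],[15,0,0,-8,0,0,0],[15,0,0,-8,0,0,0],[15,0,0,-6,0,0,0],[15,0,0,-5,0,0,0],[15,0,0,-4,0,0,0],[15,0,0,0,0,0,0],[15,0,0,0,0,0,0]])

```text
time_s: 26.15
tool_pos: [0.6437, 0.175, 0.2538]
tool_rot: [-180.0, 0.0, 85.5]
force: [5.8, 1.4, -6.9]
grip_width: 0.0214
```

send_rows(plan=[[15,0,0,-3,0,0,0],[15,0,0,-2,0,0,0],[15,0,0,-2,0,0,0],[15,0,0,-1,0,0,0],[15,0,0,0,0,0,0],[15,0,0,0,0,0,0]])

```text
time_s: 26.75
tool_pos: [0.6437, 0.1749, 0.2611]
tool_rot: [-179.9, 0.0, 85.5]
force: [6.4, 1.1, -8.0]
grip_width: 0.0211
```

send_rows(plan=[[15,0,0,-1,0,0,0],[15,0,0,0,0,0,0],[15,0,0,0,0,0,0]])

```text
time_s: 27.05
tool_pos: [0.6437, 0.1749, 0.262]
tool_rot: [-179.9, 0.0, 85.5]
force: [6.1, 1.1, -9.4]
grip_width: 0.0211
```

send_rows(plan=[[15,0,0,-1,0,0,0],[15,0,0,0,0,0,0],[15,0,0,0,0,0,0]])

```text
time_s: 27.35
tool_pos: [0.6437, 0.1749, 0.263]
tool_rot: [-179.9, 0.0, 85.5]
force: [6.2, 1.4, -9.1]
grip_width: 0.0213
```

```bash
python3 - <<'E'
from cell import env
from h import *
o=env.get_obs();print(o['tool_pos'],o['force'],o['grip_width'])
k=env.get_calibration('scene');g=env.read_camera('scene').copy();s=3
X,Y,a=.4779,.1879,-.0781
crop=cv2.resize(g[80:270,300:500],None,fx=s,fy=s,interpolation=cv2.INTER_CUBIC)
for b in(box(X,Y,a,.139,.191,-.037,.037,.224,.250),):
    h=np.int32(np.round((proj(b,k)-[300,80]+.5)*s))
    for i in range(8):
        for j in range(i):
            if bin(i^j).count('1')==1: cv2.line(crop,tuple(map(int,h[i])),tuple(map(int,h[j])),(0,255,0),1)
cv2.imwrite('pics/end.png',crop[:,:,::-1])
E
```

```text
[0.64368363 0.17489171 0.26298093] [ 6.21776453  1.39692945 -9.10269173] 0.02133124572466748
```

View pics/end.png

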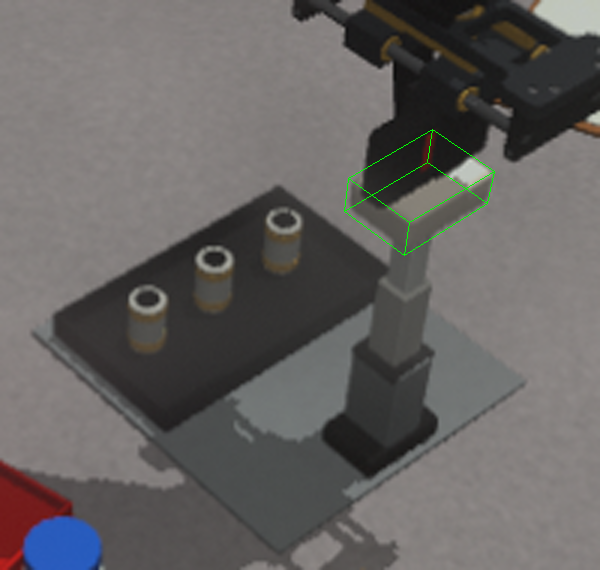

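The head fits the predicted fully-raised box, both tubes are out, and the three couplings are upright. I'll nudge up in small steps until I feel the stop.

send_rows(plan=[[15,0,0,-1,0,0,0],[15,0,0,0,0,0,0],[15,0,0,0,0,0,0],[15,0,0,0,0,0,0]])

```text
time_s: 27.8
tool_pos: [0.6436, 0.1748, 0.2632]
tool_rot: [-179.9, 0.0, 85.5]
force: [7.2, 1.8, -11.6]
grip_width: 0.0213
```

send_rows(plan=[[15,0,0,-0.5,0,0,0],[15,0,0,0,0,0,0],[15,0,0,0,0,0,0],[15,0,0,0,0,0,0]])

```text
time_s: 28.2
tool_pos: [0.6436, 0.1748, 0.2632]
tool_rot: [-179.9, 0.0, 85.5]
force: [6.4, 1.1, -12.7]
grip_width: 0.021
```

The height no longer rises (z stays at 0.2632) while the force does, so this is the second stop, about 120 mm up. One last check of the red tray, then I hand in.

```bash
python3 - <<'E'
from cell import env
from h import *
red=lambda h:~(((h[...,0]<6)|(h[...,0]>172))&(h[...,1]>150))
k=env.get_calibration('scene');im=env.read_camera('scene')
for n,r in zip('DE',steel(im,k,[(.521,-.219),(.464,-.257)],.004,red)):print(n,*r)
for n,z in(('carton',.035),('label_roll',.02),('glue_jar',.037)):
    d=env.regions_of('scene',n)[:1]
    if d: l,t,r,b=d[0]['rect'];print(n,np.round([l,t,r,b]),np.round(ray([[(l+r)/2,(t+b)/2]],k,z)[0],3))
o=env.get_obs();print(o['time_s'],o['tool_pos'],o['force'],o['grip_width'])
env.sign_off()
E
```

```text
D [ 0.5203 -0.2187] 0.093 [235, 280, 18, 24, 324]
E [ 0.4627 -0.2576] 0.094 [201, 273, 18, 25, 324]
carton [375. 269. 454. 354.] [ 0.781 -0.022  0.035]
label_roll [257. 309. 311. 362.] [ 0.646 -0.223  0.02 ]
glue_jar [310. 254. 338. 295.] [ 0.605 -0.084  0.037]
28.4 [0.6435515  0.17480391 0.26320425] [  6.0031347    1.05683921 -13.56131978] 0.020972810946551863
the job is handed in; nothing more can be done
```

I stood three couplings upright in the black tray, then squeezed the button in, drew the camera head up to the second stop and handed the job in at 28.4 s while still holding it. The sign-off reports no verdict.

- **Head:** The opening read 21 mm with the button squeezed, against 21.5 mm for fully in. The head rose about 120 mm, then the height stayed at 0.2632 m as the pull grew to about 13 N. The last view that I drew over matched the fully raised head.
- **Couplings:** All three stood upright in the black tray in the last picture I viewed, after almost the whole lift. The other two fit within 1 mm of their earlier positions in the red tray.
- **Carton, label roll and jar:** They were found within about 5 mm of where they started, which is inside the detector's own error.
- **One disagreement:** The gripper read about 27.4 mm on the 29 mm couplings. It caused no trouble, since all three grasps held.

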